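# Check the sprung cut-length gauge

### The job

A clay vase has toppled over in front of the bench's sprung length gauge and blocks its rule. Set the vase down upright (no dropping) on the middle of the bare round tile between or beside the other vases on the ware board, then check the gauge: draw its sprung rule out by the upright tab until the tab is level with the set marker beside it, hold it steady there for two seconds, and ease it back until it is fully home without letting it snap. Leave the other things on the bench where they are.

Things in the scene. Friction and masses are not known exactly. Their poses are not given: they have to be found in the camera images.
- vase: Toppled vase, about 0.25 kg, lying in the rule's path on its widest part and its rim, mouth roughly towards the robot. Unglazed off-white clay, 140 mm tall; foot 56 mm across, body 66 mm at its widest (35 mm up), straight neck 38 mm from 80 to 134 mm up, rim 44 mm. Origin: centre of the foot's underside; own z runs to the mouth.
- disc: Bare round fired-clay tile fixed on the ware board, 90 mm across, 4 mm thick, top 24 mm above the bench; the vase's foot must stand wholly on it. Origin: centre of its underside, z up.
- board: Ware board, wooden plank fixed on the bench, 120 mm (its x) by 340 mm (its y), 20 mm thick. The tile and two standing vases take its three places, 110 mm apart along its y. Origin: centre of the underside.
- gauge: Housing of the sprung length gauge, grey box 90 mm (its x) by 70 mm (its y), 50 mm high, fixed. Origin: centre of the underside; its +x is the direction in which the rule is pulled out. An engraved scale strip lies flat on the bench on its -y side.
- rule (a joint): How far the rule is drawn out of the housing, m: 0 is fully home, 0.15 its stop. A spring pulls it home with about 3.5 N at home, 70 N/m more as it is drawn.
- tab (a point): Point in the middle of the upright pull tab at the rule's end, 55 mm above the bench. The tab is an aluminium plate 12 mm thick along the pull, 34 mm wide, from 8 to 75 mm above the bench. At home it is 115 mm ahead of the gauge's origin, 64 mm clear of the housing. A low pointer juts from its foot towards the marker, 43 mm off the centre line.
- marker: Set marker: dark steel block 20 x 24 mm, 28 mm high, fixed beside the rule's path, with a thin upright fin towards the path and a brass screw on top. Origin: on the bench in the plane of the fin, 65 mm beside the rule's centre line; its x is the gauge's x. Marked length: the tab's middle plane level with the fin (tab at x = 0 in the marker's frame).
- sister1: Standing vase on the ware board, loose, same shape as the toppled one. Unglazed off-white clay, 140 mm tall; foot 56 mm across, body 66 mm at its widest (35 mm up), straight neck 38 mm from 80 to 134 mm up, rim 44 mm. Origin: centre of the foot's underside; own z runs to the mouth.
- sister2: Another like sister1.
- cup: White cup without handle, 56 mm across, 80 mm tall, between the gauge and the ware board. Origin: underside.
- jar: Amber jar with lid, 60 mm across, 120 mm tall. Origin: underside.
- bowl: Clay bowl, 90 mm across, 45 mm high. Origin: underside.
- mould: Plaster block, 80 x 110 x 60 mm. Origin: centre of underside.
- brush: Brush lying flat beyond the gauge's housing, on the robot's right.
- rib: Flat wooden rib 50 x 90 x 12 mm on the robot's side of the ware board. Origin: centre of underside.
Not all that is in view belongs to the job. What is shaped like the vase but blue is not meant.

How it is judged:
On the way, in this order (a step that is already met when the one before it is completed fails the run):
1. The vase stands upright on the bare tile, let go (horizontal distance between vase and disc below 0.018 m and angle between vase's own z axis and vertical below 0.06 rad and z of vase in the frame of disc between 0.001 and 0.008 m and contact force between the fingers and vase below 0.1 N and linear speed of vase below 0.02 m/s), for 0.3 s.
2. The rule is held drawn out with its tab level with the marker, within 4 mm, for a second (x of tab in the frame of marker between -0.004 and 0.004 m), for 1 s.
At the end, for the whole second after the job is handed in: The vase stands upright (within 3.4 degrees) and still on the tile, its axis within 18 mm of the tile's centre, and the rule is home within 4 mm and at rest (horizontal distance between vase and disc below 0.018 m and angle between vase's own z axis and vertical below 0.06 rad and z of vase in the frame of disc between 0.001 and 0.008 m and linear speed of vase below 0.02 m/s and value of joint rule below 0.004 m and velocity of joint rule between -0.01 and 0.01 m/s); the robot touches nothing.
It fails at once if A standing vase is shifted by more than 30 mm or toppled (distance of any of sister1, sister2 from where it was at the start of the episode above 0.03 m or angle between any of sister1, sister2's own z axis and vertical above 0.5 rad).
It fails at once if The cup, jar, bowl, plaster block, brush or rib is shifted by more than 30 mm or toppled (distance of any of cup, jar, bowl, mould, brush, rib from where it was at the start of the episode above 0.03 m or angle between any of cup, jar, bowl, mould, rib's own z axis and vertical above 0.5 rad).
It fails at once if The rule snaps back (faster than 0.4 m/s) (velocity of joint rule below -0.4 m/s).
It fails at once if The vase is dropped (falls free faster than 0.5 m/s) (linear speed of vase above 0.5 m/s and contact force between the fingers and vase below 0.1 N).
It also fails if it takes over 72 s, if anything falls off the work surface, if the arm or the gripper's body presses on something with over 40 N, if the wrist force passes 120 N, or if a joint passes its speed limit or range.

### The arm

A 7-joint arm with a two-finger parallel gripper is mounted at the origin on the work surface. World frame = base frame: x ahead of the robot, y to its left, z up, the work surface at z = 0. Lengths are in m, angles in rad, forces in N, time in s.
With the tool pointing down it reaches from about 0.425 to 0.925 m from the base axis. Payload 6.8 kg.
Tool frame: the origin (TCP) lies between the finger pads; the fingertips stand r.tips_ahead ahead of it and the grasp point (between the pads) lies 5 mm behind it (r.tips_ahead is the distance from the TCP to the fingertips, in m); z points along the fingers, y is the line along which they close (so a half turn about z gives the same grasp; the last joint's range is limited). The gripper opens to 85 mm and grips with 20 to 120 N. Pads are 22 mm wide; open, the fingers measure 114 mm over their backs; the gripper's body (76 mm by 85 mm) begins 54 mm behind the grasp point. The pads swing forward as they close: fully open they stand 13 mm farther back than shut.
Start: joints at [-1.28, 0.477, 0.022, 1.555, -0.011, 1.109, -0.083], TCP at [0.262, 0.622, 0.209] pointing down, gripper open.
Joint ranges: [-2.96, 2.96], [-0.34, 2.1], [-1.41, 1.46], [0.24, 2.44], [-1.37, 4.51], [0.17, 1.92], [-2.96, 2.96]. Speed limits (rad/s): [2.39, 2.39, 3.14, 3.14, 3.14, 3.14, 3.14].

### API

Orientations are given as a rotation vector (axis times angle).
In Python, from bench import r gives the robot as it stands.
- The arm moves only by the tool move_arm, never from a script. Its argument "rows" is one flat list of numbers, 4 for each row, row after row: the shift along the tool's x, y, z in cm, then the turn about the tool's z in degrees. In form: [tx, ty, tz, twist, tx, ty, tz, twist, ...]. A call has 1 to 10 rows; each row is the pose to reach, as a shift and turn from the pose commanded when the call began, along the tool's axes at that moment; what a row does not reach only later rows make up. A row lasts 1/8 s, in which the tool goes at most 62.5 mm and 10.7 degrees, less where a joint would pass 70% of its speed; a pose out of reach is approached as far as the arm can. A call with a gripper value outside its range is refused whole. "fingers" is the opening, from 0 (shut) to 1 (fully open), set as the call begins (left out, the last holds). The fingers move at their own pace and stop on an object; "newtons" is the grip in N (left out, the last holds). Time passes only in rows, so rows that repeat a pose let the fingers close. It gives the time, the measured TCP pose, the force, the opening and the grip force at its end, in the units of the state.
- r.get_obs(): the state, without advancing time (a new reading comes with each control period).
- r.grab_frame(name): name is "side" or "top"; returns the picture (420x560x3 uint8, blue, green, red); there is no depth.
- r.camera_params(name): a dict with "fx", "fy", "cx", "cy" (pixels), "world_from_camera" (4x4, takes a point from camera to world coordinates). Camera axes: x right, y down, z forward; pixel columns grow to the right and rows downward; lengths in m; the calibration is good to about 2 mm. A picture is of the moment at which its call begins. camera_params takes no time and is no camera call.
- r.hand_in(): hands the job in; it is judged then, once.
The state is a dict: "clock": time; "joints": joint angles; "qvel": joint speeds; "tau": joint torques, N m; "tcp_pos": TCP position; "orientation": TCP orientation; "contact_force": force on the tool from outside, world axes, zero at the start; "moment": the same for the moment, N m; "grip_width": finger opening in m; "gripper_force": force on a finger pad.
Only numpy, scipy, OpenCV 4.12 (cv2) and the standard library are available. Lean on these libraries where they do the work, as an engineer would, in place of code of your own. Each camera call takes 0.05 s, during which the arm holds its last target. There are 200 camera calls.

## Working session

There is one attempt and no reset: what is moved stays moved. The work goes in short steps, Python scripts to look and compute and a tool call to move; the robot and the scene stay as the last step left them, time stands still between calls to the robot, and variables do not carry over. Pictures are saved under pics/ and viewed, at most 10 in all, crops included, and the job is handed in when it is done.

Besides the shell and the picture viewer there is one more tool, called after "Call:" by a JSON object that holds its "api" and its "payload", one argument or row to a line. move_arm: Moves the arm, as the interface text tells. Its arguments: {"type":"object","properties":{"rows":{"type":"array"},"fingers":{"type":"number"},"newtons":{"type":"number"}},"required":["rows"]}

```bash
mkdir -p pics; ls; python3 - <<'E'
from bench import r
import cv2,numpy as np
np.set_printoptions(precision=4,suppress=True)
for n in("side","top"):
    f=r.grab_frame(n);cv2.imwrite(f"pics/{n}0.png",cv2.resize(f,(784,588)));np.save(f"pics/{n}0.npy",f)
    print(n,r.camera_params(n))
print(r.get_obs(),r.tips_ahead)
E
```

```text
pics
side {'fx': 465.2122343228585, 'fy': 465.2122343228585, 'cx': 284.81585628269977, 'cy': 203.5801467501853, 'world_from_camera': array([[ 0.9975, -0.0568,  0.0421,  0.485 ],
       [-0.0706, -0.7703,  0.6338, -0.8461],
       [-0.0035, -0.6352, -0.7724,  1.0482],
       [ 0.    ,  0.    ,  0.    ,  1.    ]])}
top {'fx': 491.802051430257, 'fy': 491.802051430257, 'cx': 278.74558794353743, 'cy': 208.58187958361268, 'world_from_camera': array([[ 0.0019, -0.9967,  0.081 ,  0.4362],
       [-1.    , -0.0021, -0.0027, -0.034 ],
       [ 0.0029, -0.081 , -0.9967,  1.5385],
       [ 0.    ,  0.    ,  0.    ,  1.    ]])}
{'clock': 0.1, 'joints': array([-1.2801,  0.4777,  0.0224,  1.5564, -0.0115,  1.1093, -0.0831]), 'qvel': array([-0.0003, -0.0027,  0.0001, -0.0024, -0.0006, -0.0004, -0.001 ]), 'tau': array([  0.0035, -59.7755,   1.6132, -28.1956,   0.0128,   0.005 ,
        -0.    ]), 'tcp_pos': array([0.2619, 0.6215, 0.2079]), 'orientation': array([-0.6222, -3.0792,  0.0027]), 'contact_force': array([ 0.6101,  0.0813, -0.6587]), 'moment': array([ 0.0286,  0.008 , -0.0191]), 'gripper_force': 0.0, 'grip_width': 0.0856109444832675} 0.014
```

View pics/side0.png

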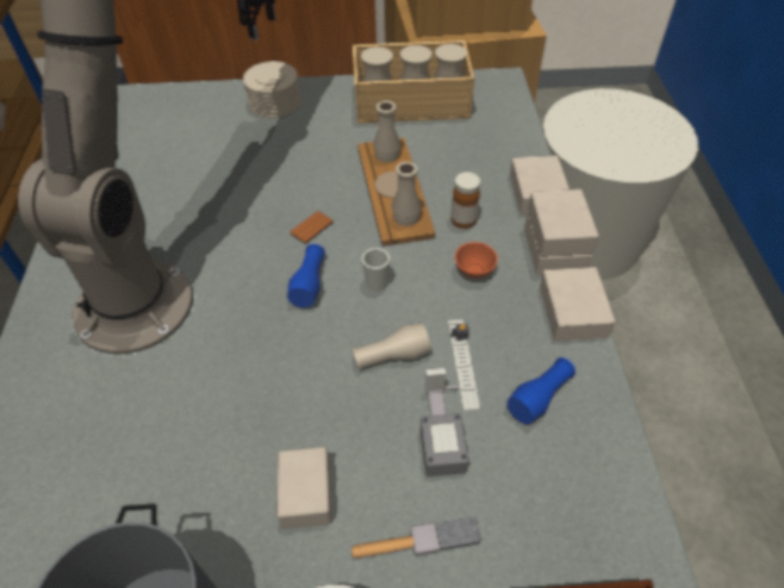

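View pics/top0.png

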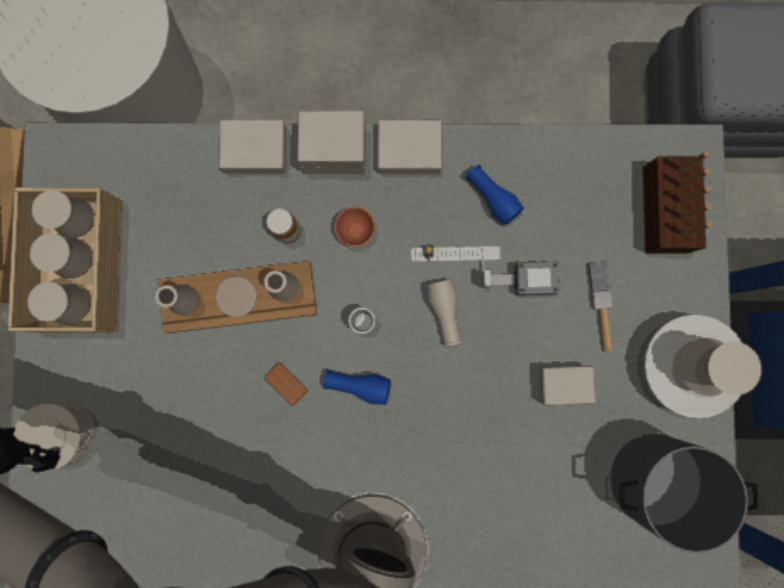

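The side view shows the vase lying at about (392,345), mouth at left, with the tab at (435,380), marker at (460,332) and tile at (392,185). In the top view the vase runs from foot (440,285) to mouth (452,343), with the tab at (487,278), marker at (428,252) and tile at (237,297). I'll enlarge the areas that matter.

```bash
python3 - <<'E'
import cv2,numpy as np
s=np.load("pics/side0.npy");t=np.load("pics/top0.npy")
def crop(f,x,y):
    c=cv2.resize(f[y:y+100,x:x+133],(399,300),interpolation=cv2.INTER_CUBIC)
    for i in range(0,133,20): cv2.putText(c,str(x+i),(i*3,8),0,.3,(0,0,255));cv2.line(c,(i*3+1,8),(i*3+1,14),(0,0,255))
    for j in range(20,100,20): cv2.putText(c,str(y+j),(0,j*3+4),0,.3,(0,0,255))
    return c
m=np.vstack([np.hstack([crop(s,240,220),crop(t,285,160)]),np.hstack([crop(s,230,75),crop(t,105,170)])])
cv2.imwrite("pics/mos.png",m)
E
```

```text
(no output)
```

View pics/mos.png

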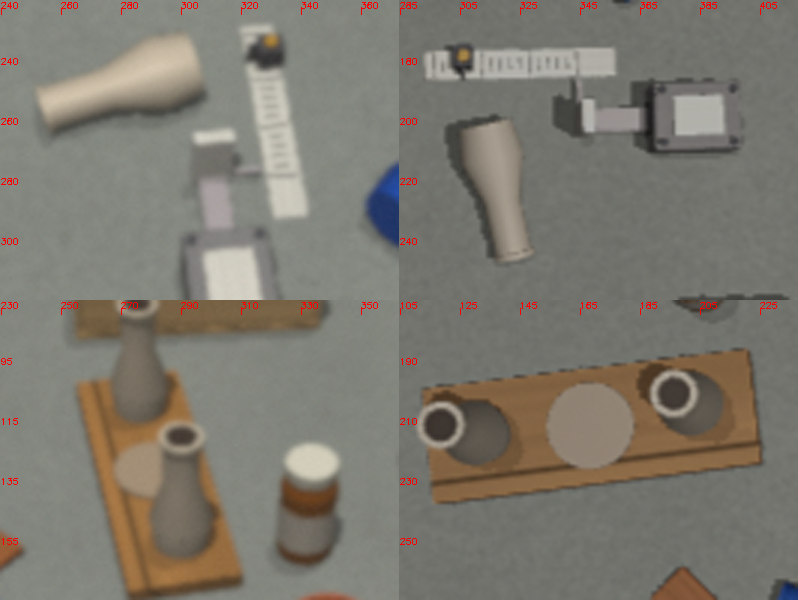

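The mosaic gives original-pixel positions:

| Feature | Top | Side |
|---|---|---|
| Tile centre | (168.7,211.7) | – |
| Tab top | (348,199) | (311,266) |
| Marker screw | (306,178) | (330,234) |

The tile is partly hidden in the side view. Next I'll triangulate these points and fit the vase silhouette in both views.

```bash
cat > h.py <<'E'
import numpy as np,cv2
from scipy.optimize import minimize
np.set_printoptions(precision=4,suppress=True)
from bench import r
C={n:r.camera_params(n) for n in("side","top")}
def ray(n,u,v):
    c=C[n];T=c["world_from_camera"];d=T[:3,:3]@[(u-c["cx"])/c["fx"],(v-c["cy"])/c["fy"],1]
    return T[:3,3],d/np.linalg.norm(d)
def tri(s,t):
    (a,d),(b,e)=ray("side",*s),ray("top",*t)
    k=np.linalg.lstsq(np.c_[d,-e],b-a,rcond=None)[0];p,q=a+k[0]*d,b+k[1]*e
    return (p+q)/2,np.linalg.norm(p-q)
def atz(n,uv,z):
    a,d=ray(n,*uv);return a+d*(z-a[2])/d[2]
def proj(n,P):
    c=C[n];T=c["world_from_camera"];q=(np.atleast_2d(P)-T[:3,3])@T[:3,:3]
    return np.c_[q[:,0]/q[:,2]*c["fx"]+c["cx"],q[:,1]/q[:,2]*c["fy"]+c["cy"]]
PROF=[(0,.028),(.035,.033),(.08,.019),(.134,.019),(.136,.022),(.14,.022)]
def vase(o,ax):
    ax=ax/np.linalg.norm(ax);u=np.cross(ax,[.3,.5,.8]);u/=np.linalg.norm(u);w=np.cross(ax,u)
    a=np.linspace(0,2*np.pi,40)[:,None]
    return [o+ax*h+rr*(np.cos(a)*u+np.sin(a)*w) for h,rr in PROF]
def sil(n,o,ax,shape=(420,560)):
    m=np.zeros((shape[0]*4,shape[1]*4),np.uint8);R=[proj(n,c) for c in vase(o,ax)]
    for A,B in zip(R,R[1:]):
        cv2.fillConvexPoly(m,cv2.convexHull(((np.r_[A,B]+.5)*4).astype(np.int32)),1)
    return cv2.resize(m.astype(np.float32),(shape[1],shape[0]),interpolation=cv2.INTER_AREA)
def mask(f,box,thr):
    x0,y0,x1,y1=box;g=f.astype(int);m=(g[...,2]-g[...,0]>thr).astype(np.uint8);k=np.zeros_like(m);k[y0:y1,x0:x1]=m[y0:y1,x0:x1]
    l=cv2.connectedComponentsWithStats(k);i=1+np.argmax(l[2][1:,4]);return (l[1]==i).astype(np.float32)
E
python3 - <<'E'
from h import *
s=np.load("pics/side0.npy");t=np.load("pics/top0.npy")
for f,n in((s,"s"),(t,"t")): print(n,f[240,295] if n=="s" else f[215,316], f[280,265] if n=="s" else f[240,350])
for n,a,b in(("tabtop",(311,265.7),(348,199)),("screw",(330,233.7),(306,178.3)),("tile-hi",(240+0,0),(0,0))):
    if a[1]: print(n,*tri(a,b))
print("tile@.024",atz("top",(168.7,211.7),.024),"in side",proj("side",atz("top",(168.7,211.7),.024)))
print("gauge",atz("top",(385,198.3),.05),"in side",proj("side",atz("top",(385,198.3),.05)))
for c in((422,388),(748,349),(762,463),(434,502)): print("board",atz("top",(105+(c[0]-399)/3,170+(c[1]-300)/3),.02))
for c in((444,412),(675,393)):
  p=atz("top",(105+(c[0]-399)/3,170+(c[1]-300)/3),.16);print("rim",p,proj("side",p))
ms={}
for n,f,box,thr in(("side",s,(245,225,315,268),14),("top",t,(300,195,335,250),14)):
    ms[n]=mask(f,box,thr);print(n,ms[n].sum())
def P(x):return np.array(x[:3]),np.array([np.cos(x[3])*np.cos(x[4]),np.sin(x[3])*np.cos(x[4]),np.sin(x[4])])
def cost(x): return sum(np.abs(sil(n,*P(x))-ms[n]).sum() for n in ms)
p=atz("top",(314,202),.035)
a,b=atz("top",(314,202),.035),atz("top",(323,245),.022)
x0=[*a,np.arctan2(*(b-a)[1::-1]),-.1]
best=minimize(cost,x0,method="Nelder-Mead",options=dict(initial_simplex=np.array([x0]+[np.array(x0)+d for d in np.diag([.01,.01,.01,.15,.1])]),maxiter=250))
print("vase",best.x,best.fun); o,ax=P(best.x)
for h in(0,.1,.105,.11,.14):print(h,o+h*ax)
from scipy.spatial.transform import Rotation as R
print(R.from_rotvec(r.get_obs()["orientation"]).as_matrix())
E
```

```text
s [173 194 209] [129 138 134]
t [139 153 161] [107 112 112]
tabtop [ 0.5865 -0.2457  0.0711] 0.003597051631578831
screw [ 0.654  -0.1224  0.0275] 0.001395893548375237
tile@.024 [0.5489 0.3015 0.024 ] in side [[280.6357 131.0699]]
gauge [ 0.5893 -0.3614  0.05  ] in side [[316.3152 313.049 ]]
board [0.5873 0.4768 0.02  ]
board [0.6286 0.1405 0.02  ]
board [0.5105 0.1247 0.02  ]
board [0.4697 0.461  0.02  ]
rim [0.5508 0.4084 0.16  ] [[278.6068  76.3196]]
rim [0.5692 0.1924 0.16  ] [[289.5627 120.5422]]
side 988.0
top 667.0
vase [ 0.5821 -0.1434  0.0369 -2.907  -0.0714] 137.125
0 [ 0.5821 -0.1434  0.0369]
0.1 [ 0.4851 -0.1666  0.0298]
0.105 [ 0.4802 -0.1677  0.0295]
0.11 [ 0.4754 -0.1689  0.0291]
0.14 [ 0.4463 -0.1758  0.027 ]
[[-0.9215  0.3883 -0.0005]
 [ 0.3883  0.9215 -0.0016]
 [-0.0002 -0.0017 -1.    ]]
```

```bash
cat > p.py <<'E'
import sys
from h import *
from scipy.spatial.transform import Rotation as R
def plan(*W):
    o=r.get_obs();M=R.from_rotvec(o["orientation"]).as_matrix();p=o["tcp_pos"]
    yaw=np.degrees(np.arctan2(M[1,1],M[0,1]))
    print("clk %.2f"%o["clock"],"tcp",p,"yaw %.1f"%yaw,"j7 %.2f"%o["joints"][6],"F",o["contact_force"],"w %.4f g %.1f"%(o["grip_width"],o["gripper_force"]))
    for w in W:
        d=(M.T@(np.array(w[:3])-p))*100
        tw=-(w[3]-yaw) if len(w)>3 else 0
        print(w,"->",d.round(2),"%.1f"%((tw+180)%360-180))
if __name__=="__main__": plan(*[eval(a) for a in sys.argv[1:]])
E
python3 p.py "(.42,.45,.22,30)" "(.50,.25,.22,0)" "(.48,-.168,.18,-76.6)"
```

```text
clk 0.10 tcp [0.2619 0.6215 0.2079] yaw 67.2 j7 -0.08 F [ 0.6101  0.0813 -0.6587] w 0.0856 g 0.0
(0.42, 0.45, 0.22, 30) -> [-21.23  -9.67  -1.19] 37.2
(0.5, 0.25, 0.22, 0) -> [-36.37 -24.99  -1.16] 67.2
(0.48, -0.168, 0.18, -76.6) -> [-50.75 -64.28   2.91] 143.8
```

Call:
{"api": "move_arm", "payload": {
  "rows": [-5,-2.5,-1,10,-10,-5,-1.2,20,-15,-7,-1.2,30,-20,-10,-1.2,38,-25,-14,-1.2,48,-29,-18,-1.2,58,-33,-22,-1.2,67,-36.4,-26,-1.2,76,-38.5,-31,-1.2,86,-40.5,-36,-1.2,96],
  "fingers": 1,
  "newtons": 20
}}

```text
clock: 1.35
tcp_pos: [0.4953, 0.1311, 0.2205]
orientation: [2.71, 1.59, -0.001]
contact_force: [-0.1, 1.4, 0.1]
grip_width: 0.0853
gripper_force: 0.0
```

```bash
python3 p.py "(.48,-.168,.12,-76.6)"
```

```text
clk 1.35 tcp [0.4953 0.1311 0.2205] yaw -29.2 j7 -0.76 F [-0.0561  1.3856  0.0663] w 0.0853 g 0.0
(0.48, -0.168, 0.12, -76.6) -> [-26.85  13.26  10.06] 47.4
```

Call:
{"api": "move_arm", "payload": {
  "rows": [-5,2.5,1,10,-10,5,2,20,-15,7.5,4,30,-20,10,6,40,-25,12,8,47,-26.5,13,9.5,47,-26.5,13,10,47,-26.5,13,10,47]
}}

```text
clock: 2.35
tcp_pos: [0.4814, -0.1607, 0.1205]
orientation: [-3.117, -0.389, 0.001]
contact_force: [0.6, 0.4, 0.3]
grip_width: 0.0853
gripper_force: 0.0
```

```bash
python3 - <<'E'
from h import *
from p import plan
f=r.grab_frame("side");g=r.grab_frame("top")
a=cv2.resize(f[180:300,210:370],(480,360));b=cv2.resize(g[150:300,270:370],(240,360))
cv2.imwrite("pics/a1.png",np.hstack([a,b]))
plan((.48,-.168,.06,-76.6),(.48,-.168,.025,-76.6))
E
```

```text
clk 2.45 tcp [ 0.482  -0.1605  0.1211] yaw -75.7 j7 -0.76 F [0.0454 0.2131 0.317 ] w 0.0855 g 0.0
(0.48, -0.168, 0.06, -76.6) -> [-0.39  0.68  6.11] 0.9
(0.48, -0.168, 0.025, -76.6) -> [-0.39  0.68  9.61] 0.9
```

View pics/a1.png

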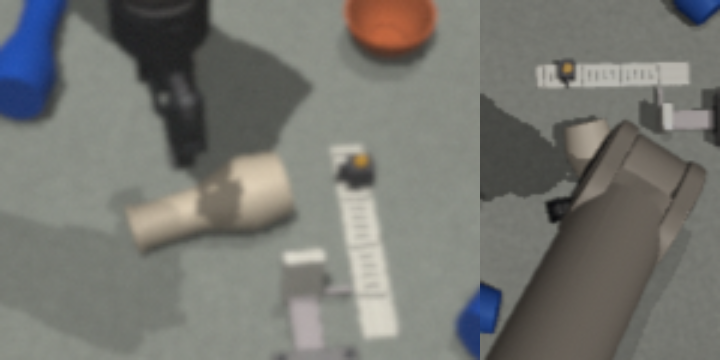

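The gripper is centred above the neck, so I'll go down and grip lightly.

Call:
{"api": "move_arm", "payload": {
  "rows": [-0.85,0.7,3,1,-0.85,0.7,6,1,-0.85,0.7,8,1,-0.85,0.7,9.5,1,-0.85,0.7,9.75,1,-0.85,0.7,9.75,1]
}}

```text
clock: 3.2
tcp_pos: [0.4755, -0.1706, 0.0238]
orientation: [3.121, 0.36, 0.001]
contact_force: [-0.0, 0.3, 0.5]
grip_width: 0.0853
gripper_force: 0.0
```

Call:
{"api": "move_arm", "payload": {
  "rows": [0,0,0,0,0,0,0,0,0,0,0,0,0,0,0,0,0,0,0,0,0,0,0,0],
  "fingers": 0,
  "newtons": 20
}}

```text
clock: 3.95
tcp_pos: [0.475, -0.1707, 0.0233]
orientation: [-3.121, -0.36, 0.0]
contact_force: [-0.3, 0.1, -0.8]
grip_width: -0.0
gripper_force: 0.0
```

```bash
python3 p.py
```

```text
clk 3.95 tcp [ 0.475  -0.1707  0.0233] yaw -76.8 j7 -0.61 F [-0.2967  0.146  -0.7953] w -0.0000 g 0.0
```

```bash
python3 - <<'E'
from h import *
f=r.grab_frame("side");g=r.grab_frame("top")
a=cv2.resize(f[180:300,210:370],(480,360));b=cv2.resize(g[150:300,270:370],(240,360))
cv2.imwrite("pics/a2.png",np.hstack([a,b]))
E
```

```text
(no output)
```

View pics/a2.png

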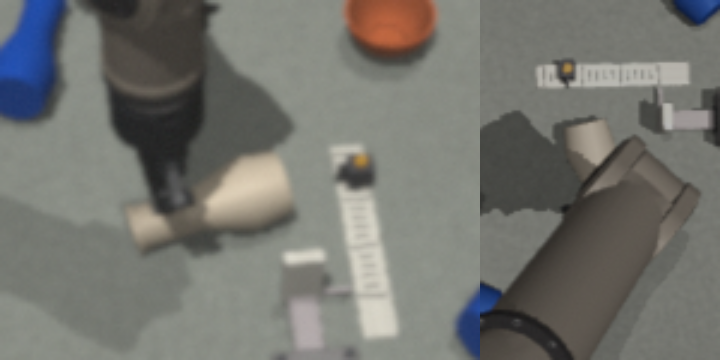

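```bash
python3 - <<'E'
from h import *
q=lambda P:(proj("side",P)-[210,180])*3
print("tips",q([.475,-.1707,.009]),"tcp",q([.475,-.1707,.0233]),"+43mm y",q([.475-.01,-.1707+.042,.0233]),"-",q([.485,-.1707-.042,.0233]))
print("neck fit",q([.4754,-.1689,.0291]),"rim",q([.4463,-.1758,.027]),"foot",q([.5821,-.1434,.0369]))
print(r.get_obs())
E
```

```text
tips [[163.184  230.0162]] tcp [[162.571  221.0615]] +43mm y [[149.3693 182.2806]] - [[176.3525 261.5457]]
neck fit [[162.6904 215.6259]] rim [[129.6289 225.662 ]] foot [[282.0683 179.1308]]
{'clock': 4.05, 'joints': array([-0.2483,  0.5467,  0.5982,  2.1305, -0.5333,  0.6137, -0.6126]), 'qvel': array([-0.0003, -0.0007,  0.0006,  0.0023, -0.0001, -0.0002,  0.0012]), 'tau': array([ -0.0035, -44.4925,   9.0019, -15.5825,   0.0084,   0.0017,
        -0.0001]), 'tcp_pos': array([ 0.475 , -0.1707,  0.0233]), 'orientation': array([-3.1209, -0.3597,  0.0001]), 'contact_force': array([-0.2055, -0.0706, -0.232 ]), 'moment': array([-0.0043, -0.0169,  0.0439]), 'gripper_force': 0.0, 'grip_width': 0.0002450209127167557}
```

```bash
python3 - <<'E'
from h import *
f=r.grab_frame("side");np.save("pics/s3.npy",f);o=np.load("pics/side0.npy")
def c(f):
    k=cv2.resize(f[205:275,235:315],(400,350),interpolation=cv2.INTER_CUBIC)
    for P,col in(([.475,-.1707,.009],(0,0,255)),([.475,-.1707,.0233],(0,255,0)),([.475,-.1707,.08],(255,0,0)),([.4463,-.1758,.027],(255,255,0)),([.5821,-.1434,.0369],(255,0,255))):
        u=(proj("side",P)[0]-[235,205]+.5)*5;cv2.circle(k,tuple(u.astype(int)),2,col,-1)
    return k
cv2.imwrite("pics/a3.png",np.hstack([c(o),c(f)]))
E
```

```text
(no output)
```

View pics/a3.png

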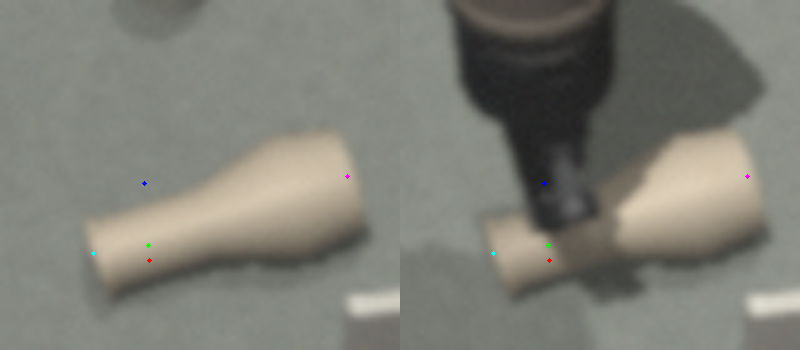

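```bash
python3 - <<'E'
from h import *
M=lambda yaw:np.array([np.cos(np.radians(yaw)),np.sin(np.radians(yaw)),0])
for nm,p,yaw,k in(("start",[.2619,.6215,.2079],67.2,lambda u:u*1.4),("a1",[.482,-.1605,.1211],-75.7,lambda u:(u-[210,180])*3)):
    for s in(-1,1):
        for dz in(0,.03): print(nm,s,dz,k(proj("side",np.array(p)+s*.045*M(yaw)+[0,0,dz])[0]))
f=np.load("pics/side0.npy")[:45,150:230];f1=cv2.resize(f,(640,360),interpolation=cv2.INTER_CUBIC)
for s in(-1,1):
  for dz,c in((-.014,(0,0,255)),(0,(0,255,0)),(.03,(255,0,0))):
    u=(proj("side",np.array([.2619,.6215,.2079])+s*.045*M(67.2)+[0,0,dz])[0]-[150,0]+.5)*8;cv2.circle(f1,tuple(u.astype(int)),3,c,-1)
cv2.imwrite("pics/a4.png",f1)
E
```

```text
start -1 0 [256.1706  52.3421]
start -1 0.03 [253.951   40.6266]
start 1 0 [272.7967  33.3425]
start 1 0.03 [270.8982  21.7496]
a1 -1 0 [150.6047 103.9059]
a1 -1 0.03 [148.9941  81.5344]
a1 1 0 [182.2391 187.4107]
a1 1 0.03 [181.2153 165.6931]
```

View pics/a4.png

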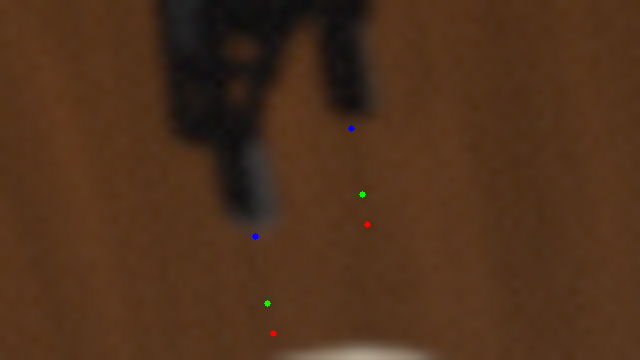

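The start view shows the fingertips about 36 mm higher than the reported TCP implies. That means the fingers shut just above the neck, and the vase hasn't moved. I'll open them and go about 3.5 cm lower, checking the force.

Call:
{"api": "move_arm", "payload": {
  "rows": [0,0,0,0,0,0,0,0,0,0,0,0,0,0,0,0,0,0,0,0,0,0,0,0],
  "fingers": 1
}}

```text
clock: 4.85
tcp_pos: [0.475, -0.1707, 0.0233]
orientation: [3.121, 0.36, 0.0]
contact_force: [0.1, -0.4, -0.2]
grip_width: 0.0856
gripper_force: 0.0
```

Call:
{"api": "move_arm", "payload": {
  "rows": [0,0,1,0,0,0,2,0,0,0,3,0,0,0,3.4,0,0,0,3.4,0]
}}

```text
clock: 5.48
tcp_pos: [0.4747, -0.1707, -0.0111]
orientation: [-3.121, -0.359, 0.001]
contact_force: [0.6, 0.3, -0.5]
grip_width: 0.0856
gripper_force: 0.0
```

Call:
{"api": "move_arm", "payload": {
  "rows": [0,0,0,0,0,0,0,0,0,0,0,0,0,0,0,0,0,0,0,0],
  "fingers": 0,
  "newtons": 20
}}

```text
clock: 6.1
tcp_pos: [0.4752, -0.1705, -0.0105]
orientation: [-3.121, -0.36, -0.001]
contact_force: [-0.9, 1.5, 5.5]
grip_width: 0.0372
gripper_force: 21.8
```

Call:
{"api": "move_arm", "payload": {
  "rows": [0.5,0,-1.3,0,1.1,0,-2.6,0,2,0,-3.8,0,2.9,0,-4.9,0,4,0,-5.8,0,5.2,0,-6.6,0,5.2,0,-6.6,0]
}}

```text
clock: 6.98
tcp_pos: [0.5273, -0.1584, 0.0558]
orientation: [3.12, 0.362, 0.003]
contact_force: [-0.3, -0.1, -2.0]
grip_width: 0.0374
gripper_force: 20.5
```

```bash
cat > fit.py <<'E'
from h import *
def P(x):return np.array(x[:3]),np.array([np.cos(x[3])*np.cos(x[4]),np.sin(x[3])*np.cos(x[4]),np.sin(x[4])])
def fit(f,yaw,x,z,y=None,tilts=np.radians([-10,20,45,70,90])):
    """side view only; the grip keeps the axis plane known"""
    g=f.astype(int);c=proj("side",[x,y,z])[0].astype(int)
    m=np.zeros(f.shape[:2],np.float32);b=(slice(max(c[1]-55,0),c[1]+55),slice(c[0]-60,c[0]+60))
    m[b]=((g[...,2]-g[...,0]>14)&(g[...,2]>60))[b];l=cv2.connectedComponentsWithStats(m.astype(np.uint8));i=1+np.argmax(l[2][1:,4]);m=(l[1]==i).astype(np.float32)
    best=None
    for t in tilts:
        ax=P([0,0,0,yaw,t])[1];o=np.array([x,y,z])-.105*ax
        F=lambda q:np.abs(sil("side",*P([q[0],o[1]+0*q[0]+(q[0]-o[0])*np.tan(yaw),q[1],yaw,q[2]]))-m).sum()
        x0=np.array([o[0],o[2],t]);s=minimize(F,x0,method="Nelder-Mead",options=dict(initial_simplex=[x0,x0+[.01,0,0],x0+[0,.01,0],x0+[0,0,.2]],maxiter=100))
        if best is None or s.fun<best.fun:best=s
    q=best.x;print("foot x %.3f z %.3f tilt %.1f deg cost %.0f of %.0f"%(q[0],q[1],np.degrees(q[2]),best.fun,m.sum()));return q
E
python3 - <<'E'
from fit import *
from p import plan
f=r.grab_frame("side");cv2.imwrite("pics/b1.png",cv2.resize(f[170:290,220:380],(640,480)))
plan();p=r.get_obs()["tcp_pos"];fit(f,-2.907,p[0],p[2]+.041,p[1])
E
```

```text
clk 7.03 tcp [ 0.5261 -0.1586  0.0553] yaw -76.8 j7 -0.70 F [-0.1643 -0.6488 -1.2785] w 0.0371 g 20.5
foot x 0.639 z 0.104 tilt -9.5 deg cost 422 of 730
```

View pics/b1.png

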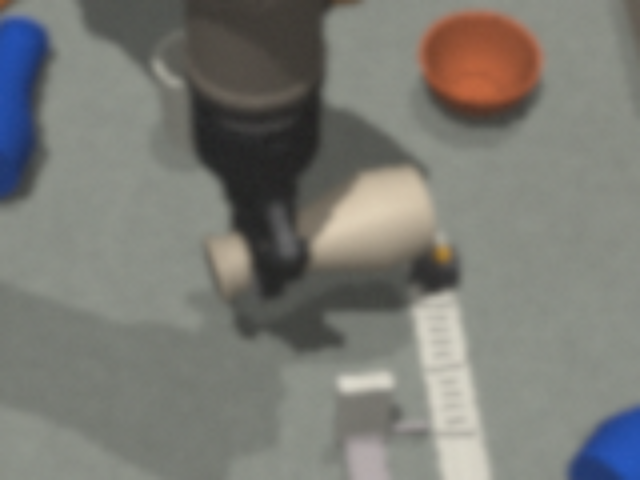

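The picture shows the vase at about (340,235), lifted level. At 20 N the grip doesn't let it swing. I'll lower it back onto the bench and find a softer squeeze using the opening value.

Call:
{"api": "move_arm", "payload": {
  "rows": [-1.2,0,0.8,0,-2.3,0,1.7,0,-3.2,0,2.8,0,-4.1,0,4,0,-4.7,0,5.3,0,-5.2,0,6.1,0,-5.2,0,6.4,0,-5.2,0,6.5,0]
}}

```text
clock: 8.02
tcp_pos: [0.4752, -0.1709, -0.0096]
orientation: [3.121, 0.36, 0.0]
contact_force: [-2.2, 0.2, 0.0]
grip_width: 0.0375
gripper_force: 20.8
```

Call:
{"api": "move_arm", "payload": {
  "rows": [0,0,0,0,0,0,0,0],
  "fingers": 0.41
}}

```text
clock: 8.28
tcp_pos: [0.4754, -0.1708, -0.0094]
orientation: [3.121, 0.36, 0.001]
contact_force: [-1.7, -0.6, 0.7]
grip_width: 0.0373
gripper_force: 20.8
```

Call:
{"api": "move_arm", "payload": {
  "rows": [0,0,0,0,0,0,0,0],
  "fingers": 0.43
}}

```text
clock: 8.52
tcp_pos: [0.4753, -0.1707, -0.0096]
orientation: [3.121, 0.36, 0.001]
contact_force: [-1.1, -1.2, 1.2]
grip_width: 0.0373
gripper_force: 20.8
```

Call:
{"api": "move_arm", "payload": {
  "rows": [0,0,0,0,0,0,0,0],
  "fingers": 0.44
}}

```text
clock: 8.78
tcp_pos: [0.4752, -0.1707, -0.0097]
orientation: [3.121, 0.36, 0.0]
contact_force: [0.1, -0.3, 0.1]
grip_width: 0.0378
gripper_force: 9.4
```

Call:
{"api": "move_arm", "payload": {
  "rows": [0,0,0,0,0,0,0,0],
  "fingers": 0.443
}}

```text
clock: 9.02
tcp_pos: [0.4751, -0.1706, -0.0098]
orientation: [-3.121, -0.36, -0.0]
contact_force: [-0.0, -0.9, -0.4]
grip_width: 0.0378
gripper_force: 3.0
```

Call:
{"api": "move_arm", "payload": {
  "rows": [0.3,0,-0.7,0,0.5,0,-1.3,0,0.8,0,-2,0,1.1,0,-2.6,0,1.5,0,-3.2,0,2,0,-3.8,0,2.4,0,-4.4,0,2.9,0,-4.9,0,2.9,0,-4.9,0]
}}

```text
clock: 10.15
tcp_pos: [0.5041, -0.164, 0.0397]
orientation: [3.121, 0.361, 0.002]
contact_force: [0.4, 0.2, -1.0]
grip_width: 0.0379
gripper_force: 3.0
```

```bash
cat > look.py <<'E'
from fit import *
from p import plan
f=r.grab_frame("side");np.save("pics/last.npy",f)
plan();p=r.get_obs()["tcp_pos"];fit(f,-2.907,p[0],p[2]+.041,p[1])
E
python3 look.py
```

```text
clk 10.20 tcp [ 0.5038 -0.164   0.0394] yaw -76.8 j7 -0.66 F [ 0.8567  0.0542 -1.4383] w 0.0379 g 3.0
foot x 0.593 z 0.008 tilt 60.8 deg cost 385 of 600
```

```bash
python3 - <<'E'
s=open("fit.py").read()
s=s.replace("((g[...,2]-g[...,0]>14)&(g[...,2]>60))[b]","(((g[...,2]-g[...,0])/(g[...,2]+1)>.095)&(g[...,2]>65))[b]")
s=s.replace("    best=None\n","    W=(g.max(2)>60).astype(np.float32);best=None\n").replace("-m).sum()","-m)@np.ones(1) if 0 else (np.abs(sil('side',*P([q[0],o[1]+(q[0]-o[0])*np.tan(yaw),q[1],yaw,q[2]]))-m)*W).sum()")
s=s.replace("return q","\n    import sys\n    M=cv2.resize(m[b],(24,22),interpolation=cv2.INTER_AREA);W2=cv2.resize(W[b],(24,22))\n    print('\\n'.join(''.join('x' if w<.5 else ' .:#'[int(v*3.9)] for v,w in zip(r1,r2)) for r1,r2 in zip(M,W2)));return q")
s=s.replace("F=lambda q:np.abs(sil(\"side\",*P([q[0],o[1]+0*q[0]+(q[0]-o[0])*np.tan(yaw),q[1],yaw,q[2]]))-m)@np.ones(1) if 0 else ","F=lambda q:")
open("fit.py","w").write(s)
E
grep -n "F=" fit.py; python3 look.py
```

```text
11:        F=lambda q:(np.abs(sil('side',*P([q[0],o[1]+(q[0]-o[0])*np.tan(yaw),q[1],yaw,q[2]]))-m)*W).sum()
clk 10.25 tcp [ 0.5035 -0.164   0.0393] yaw -76.8 j7 -0.66 F [ 1.3807 -0.6349 -2.1027] w 0.0381 g 3.0
foot x 0.594 z 0.013 tilt 51.8 deg cost 221 of 680
                        
                        
                        
                        
         xxxxxx         
         xxxxxx         
         xxxxxx         
          xxxx          
           xxx          
           xx  .:#:.    
            x ######.   
            x x#####:  x
            xx:#####:   
            x .:####    
                 .
```

```bash
sed -i 's/i=1+np.argmax(l\[2\]\[1:,4\]);m=(l\[1\]==i)/m=np.isin(l[1],1+np.flatnonzero(l[2][1:,4]>15))/' fit.py; python3 look.py; python3 - <<'E'
import numpy as np,cv2
cv2.imwrite("pics/b2.png",cv2.resize(np.load("pics/last.npy")[170:290,220:380],(640,480)))
E
```

```text
clk 10.30 tcp [ 0.5034 -0.164   0.0392] yaw -76.8 j7 -0.66 F [-0.0329  0.4209 -1.0441] w 0.0376 g 3.0
foot x 0.601 z 0.025 tilt 25.0 deg cost 746 of 1479
        :##:          ##
        :###:         :#
        .####:         #
         #####x         
         xx.xxx         
         xxxxxx         
         xxxxxx         
          xxxx          
           xxx          
           xx  .:#:.   .
         .#:x :#####.  :
         .:#x .#####:  x
         :##xx:#####:   
          . x .:####
```

View pics/b2.png

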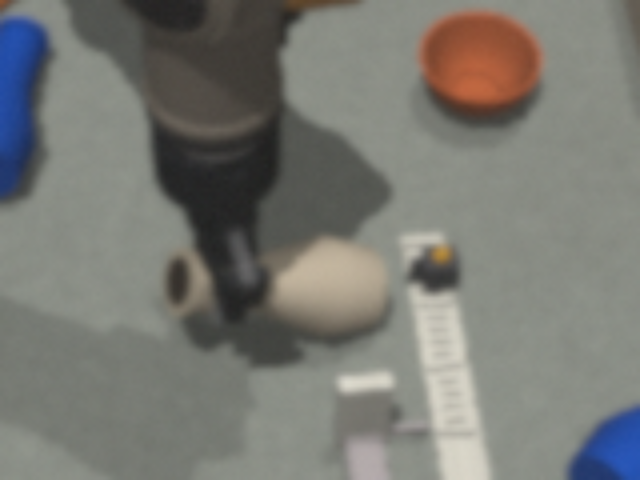

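The mouth now tips up, so at 3 N the vase pivots; it lies from (180,280) to (385,290). Its foot is near the marker at (435,265), so I'll finish the turn with less forward travel.

Call:
{"api": "move_arm", "payload": {
  "rows": [-0.5,0,-0.6,0,-0.3,0,-1.2,0,0.3,0,-1.8,0,0.9,0,-2.3,0,1.6,0,-2.7,0,2.4,0,-3,0,3.3,0,-3.2,0,4.2,0,-3.3,0,5,0,-3.3,0,5,0,-3.3,0]
}}

```text
clock: 11.55
tcp_pos: [0.5531, -0.1524, 0.0723]
orientation: [3.12, 0.361, 0.002]
contact_force: [-0.1, -0.1, 2.5]
grip_width: 0.0379
gripper_force: 3.1
```

```bash
python3 look.py
```

```text
clk 11.60 tcp [ 0.5523 -0.1526  0.0721] yaw -76.8 j7 -0.74 F [-0.1772 -0.1346  2.2668] w 0.0375 g 3.0
foot x 0.596 z 0.012 tilt 62.0 deg cost 1363 of 1903
       .#####.     .::: 
        .#####    :#####
         :#####   ######
         x:###.x  :#####
         xxxxxxx  .#####
         xxxxxxx   .###.
          xxxxx         
           xxxx         
           xxx          
         .#xx           
         # xx           
         #:#xxx         
          :#xx:#.  #    
           :.:### x.    
            #####       
            :####       
             .##.
```

Call:
{"api": "move_arm", "payload": {
  "rows": [0.6,0,-0.3,0,1.2,0,-0.4,0,1.8,0,-0.5,0,2.4,0,-0.5,0,3,0,-0.5,0,3.6,0,-0.4,0,4.2,0,-0.3,0,4.2,0,-0.2,0,4.2,0,-0.2,0]
}}

```text
clock: 12.72
tcp_pos: [0.5943, -0.1432, 0.0752]
orientation: [3.121, 0.36, 0.004]
contact_force: [-0.4, -0.1, 5.4]
grip_width: 0.0377
gripper_force: 2.3
```

```bash
sed -i 's/c\[1\]-55,0),c\[1\]+55/c[1]-25,0),c[1]+55/; s/c\[0\]-60,c\[0\]+60/c[0]-45,c[0]+45/; s/(24,22)/(45,30)/g' fit.py; python3 look.py
```

```text
clk 12.78 tcp [ 0.5943 -0.1432  0.0752] yaw -76.8 j7 -0.77 F [0.6503 0.3238 4.9962] w 0.0381 g 2.3
foot x 0.612 z 0.006 tilt 75.2 deg cost 185 of 744
                 xxxxxxxxxxxxxxx :########:  
                  xxxxxxxxxxxxx    ......    
                   xxxxxxxxxx                
                   xxxxxxxxxx                
                    xxxxxxxxx                
                  :::xxxxx                   
                .##:xxxxxx                   
                ##. xxxxxx                   
               .##.  xxxxx                   
                #######xxxx   x              
                 :#####xxxxxxx               
                  :###: xxxxx                
                  .###. xxx.:                
                   ###: xx.##: .##:          
                  .####::##### .###          
                  .###########.  .           
                  :###########.xxx           
                  .###########:              
                   :##########.              
                    ##########               
                     ########.               
                       ::::.
```

Fit puts the tilt at 75° with the foot too near the marker. I'll firm the grip, carry the vase back 5 cm, soften the grip again and finish turning it there.

Call:
{"api": "move_arm", "payload": {
  "rows": [0,0,-0.2,0,0,0,-0.2,0],
  "fingers": 0.43
}}

```text
clock: 13.02
tcp_pos: [0.5925, -0.143, 0.0759]
orientation: [-3.121, -0.36, 0.001]
contact_force: [-0.5, 0.4, -2.7]
grip_width: 0.0375
gripper_force: 15.3
```

Call:
{"api": "move_arm", "payload": {
  "rows": [0,0,-0.8,0,-0.5,0,-1.6,0,-2,0,-2,0,-3.5,0,-2,0,-4.5,0,-1.8,0,-5,0,-1.2,0,-5,0,-0.6,0,-5,0,-0.1,0,-5,0,0,0]
}}

```text
clock: 14.15
tcp_pos: [0.5442, -0.1543, 0.0757]
orientation: [-3.121, -0.36, 0.001]
contact_force: [-0.1, 0.2, -1.8]
grip_width: 0.0373
gripper_force: 15.4
```

Call:
{"api": "move_arm", "payload": {
  "rows": [0,0,0,0,0,0,0,0],
  "fingers": 0.443
}}

```text
clock: 14.4
tcp_pos: [0.5443, -0.1546, 0.0764]
orientation: [3.121, 0.36, 0.0]
contact_force: [-0.8, -0.1, -1.5]
grip_width: 0.0379
gripper_force: 1.8
```

Call:
{"api": "move_arm", "payload": {
  "rows": [0.5,0,0,0,1,0,0,0,1.5,0,0,0,2,0,0,0,2.4,0,0.1,0,2.8,0,0.2,0,2.8,0,0.2,0,2.8,0,0.2,0]
}}

```text
clock: 15.4
tcp_pos: [0.5726, -0.1483, 0.0751]
orientation: [3.12, 0.36, 0.004]
contact_force: [0.3, 0.4, 5.0]
grip_width: 0.0378
gripper_force: 1.4
```

```bash
python3 look.py
```

```text
clk 15.45 tcp [ 0.5726 -0.1483  0.0751] yaw -76.9 j7 -0.76 F [-0.0942  1.1052  5.0345] w 0.0376 g 1.4
foot x 0.581 z 0.005 tilt 79.9 deg cost 133 of 712
                xxxxxxxxxxxxxxx        :#::::
                 xxxxxxxxxxxxx               
                   xxxxxxxxxx                
                   xxxxxxxxx                 
                    xxxxxxxx                 
                  :: xxxx                    
                ###xxxxxx                    
               .##. xxxxxx                   
               .##.  xxxxx                   
               .######xxxx   x               
                .#####.xxxxxxx               
                 .####.xxxxxx                
                  ####. xxxx       .##.      
                  ####. xx.:       .###      
                 .#####::###:     x .:       
                 ############      xxx       
                 ############                
                 ############                
                 .###########                
                  :#########:                
                   #########                 
                    ::###::
```

Call:
{"api": "move_arm", "payload": {
  "rows": [0.5,0,-0.2,0,1,0,-0.3,0,1.4,0,-0.3,0,1.7,0,-0.2,0,1.7,0,-0.2,0]
}}

```text
clock: 16.08
tcp_pos: [0.5882, -0.1442, 0.0761]
orientation: [3.121, 0.36, -0.0]
contact_force: [0.1, -0.1, -2.3]
grip_width: 0.0379
gripper_force: 1.3
```

```bash
python3 look.py|head -2
```

```text
clk 16.12 tcp [ 0.588  -0.1443  0.0762] yaw -76.8 j7 -0.77 F [-0.5979  0.3974 -2.1054] w 0.0377 g 1.4
foot x 0.591 z 0.004 tilt 82.3 deg cost 176 of 775
```

Call:
{"api": "move_arm", "payload": {
  "rows": [0,0,0.1,0,0,0,0.3,0,0,0,0.5,0,0,0,0.5,0]
}}

```text
clock: 16.62
tcp_pos: [0.5878, -0.1444, 0.0712]
orientation: [3.121, 0.36, -0.0]
contact_force: [1.2, -0.6, -0.2]
grip_width: 0.0382
gripper_force: 0.0
```

Call:
{"api": "move_arm", "payload": {
  "rows": [0,0,0,0,0,0,0,0,0,0,0,0],
  "fingers": 0.55
}}

```text
clock: 17.0
tcp_pos: [0.5878, -0.1443, 0.0712]
orientation: [-3.121, -0.36, 0.0]
contact_force: [-0.2, -0.1, 0.8]
grip_width: 0.0469
gripper_force: 0.0
```

```bash
python3 look.py
```

```text
clk 17.05 tcp [ 0.5878 -0.1443  0.0712] yaw -76.9 j7 -0.77 F [ 0.6322  0.1332 -0.0807] w 0.0470 g 0.0
foot x 0.591 z -0.001 tilt 89.6 deg cost 174 of 657
                 xxxxxxxxxxxxxxx   :######:  
                 xxxxxxxxxxxxxx       .      
                  xxxxxxxxxxx                
                   xxxxxxxxxx                
                   xxxxxxxxx                 
                    xxxxx                    
                   :#xxxx                    
                   ##.xxxx                   
                   .##xxxx                   
                    ##.xxx                   
                    ##:xxxxxxx               
                   .###xxxxxx                
                   ###: xxxxx    ::          
                  .###. xxx.    .###         
                 .#####.xx##    .##.         
                 ############  xxxx          
                .############                
                 ############                
                 ###########.                
                 .##########                 
                  #########                  
                   :#####:                   
                      ..
```

The vase stands upright at 89.6°. Now I'll grip it firmly and lift.

Call:
{"api": "move_arm", "payload": {
  "rows": [0,0,0,0,0,0,0,0,0,0,0,0,0,0,0,0],
  "fingers": 0,
  "newtons": 40
}}

```text
clock: 17.55
tcp_pos: [0.5881, -0.1443, 0.0714]
orientation: [3.121, 0.36, 0.0]
contact_force: [0.1, 0.8, 0.9]
grip_width: 0.0392
gripper_force: 39.7
```

Call:
{"api": "move_arm", "payload": {
  "rows": [0,0,-1,0,0,0,-4,0,0,0,-8,0,0,0,-12,0,0,0,-16,0,0,0,-19,0,0,0,-20,0,0,0,-20,0]
}}

```text
clock: 18.55
tcp_pos: [0.5877, -0.1442, 0.2711]
orientation: [-3.121, -0.36, 0.0]
contact_force: [1.3, -0.7, -2.7]
grip_width: 0.0392
gripper_force: 40.3
```

```bash
python3 look.py|head -2; python3 p.py "(.549,.299,.271,7)"
```

```text
clk 18.60 tcp [ 0.5873 -0.144   0.2702] yaw -76.8 j7 -0.92 F [-0.4658  0.0815 -2.5612] w 0.0391 g 40.3
foot x 0.596 z 0.208 tilt 73.6 deg cost 2082 of 3034
clk 18.60 tcp [ 0.5873 -0.144   0.2702] yaw -76.8 j7 -0.92 F [-0.4658  0.0815 -2.5612] w 0.0391 g 40.3
(0.549, 0.299, 0.271, 7) -> [  6.35 -44.01  -0.05] -83.8
```

Call:
{"api": "move_arm", "payload": {
  "rows": [0.3,-2,0,-8,1,-7,0,-17,1.7,-12,0,-26,2.4,-17,0,-35,3.1,-22,0,-44,3.8,-27,0,-53,4.5,-32,0,-62,5.2,-37,0,-71,6,-41.5,0,-79,6.3,-44,0,-84]
}}

```text
clock: 19.85
tcp_pos: [0.5473, 0.3016, 0.2688]
orientation: [-2.069, -2.361, 0.005]
contact_force: [0.5, 0.2, -2.8]
grip_width: 0.039
gripper_force: 40.5
```

Call:
{"api": "move_arm", "payload": {
  "rows": [0,0,0,0,0,0,0,0,0,0,0,0]
}}

```text
clock: 20.23
tcp_pos: [0.5496, 0.2966, 0.271]
orientation: [2.082, 2.352, -0.001]
contact_force: [0.0, -0.2, -2.6]
grip_width: 0.0389
gripper_force: 40.5
```

```bash
cat > look2.py <<'E'
from h import *
from p import plan
import sys
plan(*[eval(a) for a in sys.argv[1:]])
f=r.grab_frame("side");np.save("pics/last.npy",f);p=r.get_obs()["tcp_pos"]
u=proj("side",[p[0],p[1]+.002,p[2]-.0])[0].astype(int);print("box centre",u)
g=f.astype(int);b=(slice(max(u[1]-40,0),u[1]+50),slice(u[0]-45,u[0]+45))
m=(((g[...,2]-g[...,0])/(g[...,2]+1)>.06)).astype(np.float32)[b];W=(g.max(2)>60).astype(np.float32)[b]
S=sil("side",np.array([p[0],p[1]+.002,p[2]-.0712]),np.array([0,0,1.]))[b]
k=lambda a:cv2.resize(a,(45,30),interpolation=cv2.INTER_AREA)
for a,w,s in zip(k(g.max(2)[b].astype(np.float32)),k(W),k(S)): print("".join('x' if q<.5 else chr(int(48+v//26)) for v,q in zip(a,w)),"".join(" #"[int(q>.5)] for q in s))
E
python3 look2.py "(.549,.299,.12,7)" "(.549,.299,.096,7)"
python3 -c "
import numpy as np,cv2
cv2.imwrite('pics/c1.png',cv2.resize(np.load('pics/last.npy')[40:190,200:360],(640,600)))"
```

```text
clk 20.23 tcp [0.5496 0.2966 0.271 ] yaw 7.0 j7 -0.35 F [ 0.0259 -0.1586 -2.5607] w 0.0389 g 40.5
(0.549, 0.299, 0.12, 7) -> [ 0.26 -0.02 15.1 ] -0.0
(0.549, 0.299, 0.096, 7) -> [ 0.26 -0.02 17.5 ] -0.0
box centre [280  66]
3333333333xxxxxxxxxxxxxxxxxxx23xxx24555556666                                              
33333333332xxx23xxxxxxxxxxxx3552xx25666666666                                              
33333333563xxx4652xxxxxxxxx3664xxx44445677777                                              
333333335642x26763xxxxxxxxx3663xx367556777777                                              
3333333356442x4763xx355433xx43xx2577646777777                                              
3333333346443xx44xxx3432332xxxxx3665444456666                    #######                   
3333333345443xxxxxxxxxxxx22xxxx23333444333333                    ########                  
33333333464443xxxxx23333343xx3333334444334333                    #######                   
33333333464343333xx23444332x23443333444444444                    #######                   
44444444564334443x223333322224444333444444444   
[... 1137 characters left out ...]
          
555555555555555553333333445555554433333445555                                              
555555555555555543333333455544333333333344555                                              
555555555555555533333333333333333333333333445                                              
555555555555545433333333333333333333333333334                                              
555555555545433333333333333333333333333333334                                              
555555555533333333333333333333333333333333445                                              
555555444333332323333333333333333333333334555                                              
444333333322333222333333334443333333333334555
```

View pics/c1.png

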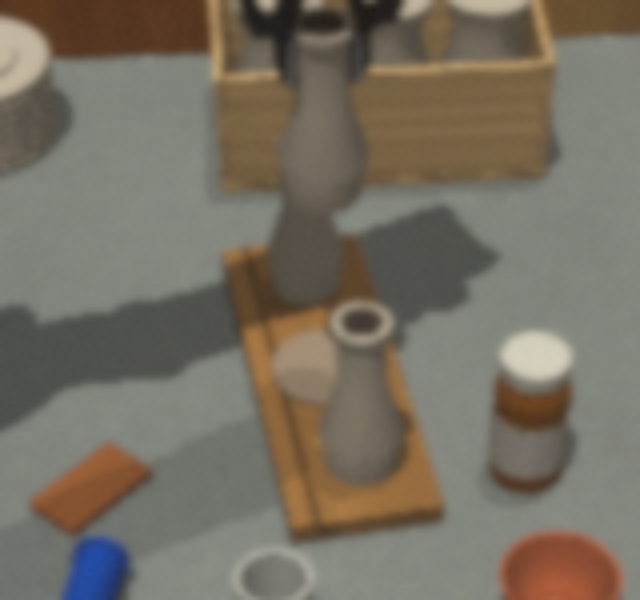

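The held vase is upright, at about (325,110), and matches the model silhouette. I'll lower it over the tile.

Call:
{"api": "move_arm", "payload": {
  "rows": [0.3,0,2,0,0.3,0,5,0,0.3,0,8,0,0.3,0,11,0,0.3,0,13,0,0.3,0,15,0,0.3,0,16,0,0.3,0,16.6,0,0.3,0,16.8,0,0.3,0,16.8,0]
}}

```text
clock: 21.52
tcp_pos: [0.5492, 0.3016, 0.1038]
orientation: [2.079, 2.355, 0.001]
contact_force: [-0.2, -0.0, -2.1]
grip_width: 0.0394
gripper_force: 40.5
```

Call:
{"api": "move_arm", "payload": {
  "rows": [0,0,0.1,0,0,0,0.2,0,0,0,0.3,0,0,0,0.4,0,0,0,0.5,0,0,0,0.5,0]
}}

```text
clock: 22.28
tcp_pos: [0.5488, 0.3014, 0.0982]
orientation: [-2.079, -2.356, 0.0]
contact_force: [0.3, -0.6, -1.5]
grip_width: 0.0392
gripper_force: 40.5
```

```bash
python3 look2.py "(.549,.299,.096,7)" | head -2
```

```text
clk 22.27 tcp [0.5488 0.3014 0.0982] yaw 7.1 j7 -0.29 F [ 0.3004 -0.5504 -1.4968] w 0.0392 g 40.5
(0.549, 0.299, 0.096, 7) -> [-0.24 -0.01  0.22] 0.1
```

Call:
{"api": "move_arm", "payload": {
  "rows": [-0.2,0,0.1,0,-0.2,0,0.2,0,-0.2,0,0.2,0]
}}

```text
clock: 22.7
tcp_pos: [0.549, 0.2994, 0.0962]
orientation: [-2.079, -2.355, 0.0]
contact_force: [0.2, 0.2, -3.1]
grip_width: 0.039
gripper_force: 40.5
```

Call:
{"api": "move_arm", "payload": {
  "rows": [0,0,0.1,0,0,0,0.1,0]
}}

```text
clock: 22.95
tcp_pos: [0.5492, 0.2997, 0.0954]
orientation: [-2.078, -2.356, -0.001]
contact_force: [0.2, 0.2, -1.3]
grip_width: 0.0395
gripper_force: 40.5
```

Call:
{"api": "move_arm", "payload": {
  "rows": [0,0,0.1,0,0,0,0.1,0]
}}

```text
clock: 23.2
tcp_pos: [0.5495, 0.3004, 0.0952]
orientation: [-2.078, -2.356, -0.003]
contact_force: [-0.9, 0.8, 5.2]
grip_width: 0.0392
gripper_force: 40.6
```

Contact came exactly at the predicted height, so I'll release.

Call:
{"api": "move_arm", "payload": {
  "rows": [0,0,-0.05,0,0,0,-0.05,0,0,0,-0.05,0,0,0,-0.05,0,0,0,-0.05,0],
  "fingers": 0.75
}}

```text
clock: 23.82
tcp_pos: [0.5491, 0.2994, 0.0947]
orientation: [2.079, 2.356, -0.0]
contact_force: [0.3, 0.0, -0.9]
grip_width: 0.0638
gripper_force: 0.0
```

Call:
{"api": "move_arm", "payload": {
  "rows": [0,0,-1,0,0,0,-2.5,0,0,0,-5,0,0,0,-8,0,0,0,-11,0,0,0,-13,0,0,0,-13,0]
}}

```text
clock: 24.7
tcp_pos: [0.5503, 0.3001, 0.2276]
orientation: [2.078, 2.355, 0.007]
contact_force: [0.2, -0.7, -0.9]
grip_width: 0.0639
gripper_force: 0.0
```

```bash
python3 - <<'E'
from h import *
from p import plan
plan((.5865,-.20,.2,0))
# move aside view later; check vase by silhouette vs brightness edges in side view
f=r.grab_frame("side");np.save("pics/side_r.npy",f);o=np.load("pics/side0.npy")
d=np.abs(f.astype(float)-o).sum(2)
best=[]
g=cv2.GaussianBlur(f.astype(np.float32),(0,0),1)
E
```

```text
clk 24.70 tcp [0.5503 0.3001 0.2276] yaw 7.1 j7 -0.33 F [ 0.1537 -0.6703 -0.8752] w 0.0639 g 0.0
(0.5865, -0.2, 0.2, 0) -> [-50.08  -2.64   2.63] 7.1
```

Call:
{"api": "move_arm", "payload": {
  "rows": [-5,-0.3,0,1,-11,-0.6,0,2,-17,-1,0,3,-23,-1.3,0,4,-29,-1.6,0,5,-35,-1.9,0,6,-41,-2.2,0,7,-47,-2.5,0,7,-51,-2.6,0,7,-51,-2.6,0,7]
}}

```text
clock: 26.0
tcp_pos: [0.5851, -0.2143, 0.2239]
orientation: [2.226, 2.217, -0.004]
contact_force: [-0.5, -0.4, 0.5]
grip_width: 0.0643
gripper_force: 0.0
```

```bash
python3 - <<'E'
from h import *
from p import plan
plan()
t=np.load("pics/top0.npy");s=np.load("pics/side0.npy")
print("top cols 298-314 rows 172-196");print("    ",*["%4d"%c for c in range(298,315)])
for v in range(172,197):print(v,*["%4d"%q for q in t[v,298:315].max(1)])
print("side cols 318-342 rows 226-252");print("    ",*["%3d"%c for c in range(318,342)])
for v in range(226,252):print(v,*["%3d"%q for q in s[v,318:342].max(1)])
print("screw top (R-B)");
for n,f,b in(("top",t,(slice(172,190),slice(298,315))),("side",s,(slice(226,250),slice(318,342)))):
    w=np.clip(f[b][...,2].astype(float)-f[b][...,0]-25,0,None);yy,xx=np.mgrid[b];print(n,(w*xx).sum()/w.sum(),(w*yy).sum()/w.sum())
print("fin plane y=-.12.. at bench x .63,.654: ",proj("top",[[.63,-.1224,.0],[.63,-.1224,.028],[.654,-.1224,.028]]),proj("side",[[.63,-.1224,.0],[.63,-.1224,.028],[.654,-.1224,.028]]))
E
```

```text
clk 26.00 tcp [ 0.5851 -0.2143  0.2239] yaw -0.2 j7 0.46 F [-0.4658 -0.4265  0.5241] w 0.0643 g 0.0
top cols 298-314 rows 172-196
      298  299  300  301  302  303  304  305  306  307  308  309  310  311  312  313  314
172  115  116  115  115  114  111  113  116  116  117  117  114  114  114  116  113  111
173  116  115  113  115  115  115  115  115  115  116  115  115  113  115  114  114  113
174  116  117  114  113  114  115  102   95   94   93   95  110  115  114  113  113  113
175  114  114   89   75   73   79   76   75   75   71   73   95  112  117  114  115  115
176  120  120   98   76   61   67   71  105  115  103   76   82  126  137  132  134  134
177  173  174  171  135   86   70   82  142  157  153  106   99  162  173  155  167  174
178  178  180  179  141   89   72  100  150  162  158  116  106  167  178  145  167  178
179  178  177  177  141   89   68  100  148  158  144   99  102  166  177  156  170  176
180  176  161  171  139   88   65   74  101   99   87   72  101  166  177  158  171  176
181  174  142  163  137   88   61   66   72   71   67   68  103  166  177  159 
[... 3644 characters left out ...]
 171 151 138 134 135 134 133 132
248 137 137 137 138 146 167 188 197 194 190 189 187 186 191 197 194 176 156 141 137 136 134 134 132
249 138 136 138 138 143 160 182 196 193 185 181 177 177 185 195 195 178 157 142 137 137 137 135 133
250 137 139 138 137 143 157 183 199 197 192 190 189 188 192 199 197 182 158 142 139 138 137 136 135
251 136 136 136 138 142 156 181 199 202 194 190 189 189 193 198 199 190 164 144 138 137 138 134 135
screw top (R-B)
top 305.9969834087481 177.95173453996983
side 329.91151385927503 233.0863539445629
fin plane y=-.12.. at bench x .63,.654:  [[305.5304 186.8872]
 [306.0477 185.7563]
 [306.0273 178.0632]] [[320.3113 240.1254]
 [320.8873 234.1516]
 [329.7416 233.6211]]
```

```bash
python3 - <<'E'
from h import *
t=np.load("pics/top0.npy");s=np.load("pics/side0.npy")
print("top");print("    ",*["%3d"%c for c in range(338,366)])
for v in range(183,208):print(v,*["%3d"%q for q in t[v,338:366].max(1)])
print("side");print("    ",*["%3d"%c for c in range(300,330)])
for v in range(258,286,2):print(v,*["%3d"%q for q in s[v,300:330].max(1)])
# gauge housing outline in top
print("row198 350-405",t[198,360:405].max(1));print("col385",t[180:218,370].max(1))
# is placed vase there? compare side image now vs start, edges
f=r.grab_frame("side");d=np.abs(f.astype(int)-s).sum(2)>40
S=sil("side",np.array([.549,.3015,.024]),np.array([0,0,1.]));b=(slice(75,150),slice(250,320))
k=lambda a:cv2.resize(a.astype(np.float32)[b],(35,37),interpolation=cv2.INTER_AREA)
for a,c in zip(k(d),k(S)):print("".join(" .:#"[int(q*3.9)] for q in a),"|","".join(" #"[int(q>.5)] for q in c))
E
```

```text
top
     338 339 340 341 342 343 344 345 346 347 348 349 350 351 352 353 354 355 356 357 358 359 360 361 362 363 364 365
183 177 178 175 175 177 175 144 166 177 177 177 177 178 177 177 178 178 178 166 132 116 113 114 115 116 117 118 118
184 177 177 178 177 177 175 142 165 177 177 177 176 177 176 177 177 176 177 174 139 117 116 116 115 116 117 118 117
185 155 155 154 143 135 132 135 144 151 152 151 143 148 142 148 147 133 127 130 121 117 117 118 118 118 118 119 118
186 119 119 120 115  94 106 130 131 123 121 119 119 123 119 119 119 116 115 115 115 115 115 116 117 118 116 115 115
187 113 113 113 113  85  82 132 138 122 116 114 116 117 116 115 114 114 114 114 114 114 113 114 116  92  80  78  77
188 115 116 115 115  85  74 130 141 122 114 115 113 114 114 113 113 114 115 115 113 113 112 115 114  86  68  66  66
189 116 116 116 115  85  70 115 136 121 113 114 113 112 114 112 111 113 116 115 114 113 113 115 112  85  67  69  68
190 115 115 116 115  85  71 110 137 122 115 115 114 115 115 114 113 113 113 114 114 114 114 114 114  85  69  69  67
191  95 107 116 116  86  73 110 136 123 113 112 114
[... 6150 characters left out ...]
        ######      ############ |            #########               
           ######      ############ |            #########               
           ######      ############ |             #######                
           .#####      ############ |               ####                 
              ::       :########### |                                    
                       ############ |                                    
                        :########## |                                    
                          ######### |                                    
                          ######### |                                    
                      .:  ######### |
```

```bash
python3 - <<'E'
from h import *
from p import plan
print("tab",atz("top",(347.75,198),.075),"pointer",atz("top",(344.9,189),.010),"fin .0/.028",atz("top",(306.05,185),.0),atz("top",(306.05,185),.028),"screw",atz("top",(306,178),.03))
print("housing y",atz("top",(368.5,198),.05)[1],atz("top",(400,198),.05)[1])
plan((.587,-.247,.12,-88.6),(.587,-.247,.014,-88.6))
E
```

```text
tab [ 0.5874 -0.2444  0.075 ] pointer [ 0.6224 -0.245   0.01  ] fin .0/.028 [ 0.636  -0.1241  0.    ] [ 0.6324 -0.1224  0.028 ] screw [ 0.6539 -0.1222  0.03  ]
housing y -0.31112593620411216 -0.40706885051444835
clk 26.05 tcp [ 0.5857 -0.2113  0.2237] yaw -0.0 j7 0.46 F [ 0.51    0.3718 -0.9365] w 0.0644 g 0.0
(0.587, -0.247, 0.12, -88.6) -> [-3.57  0.15 10.37] 88.6
(0.587, -0.247, 0.014, -88.6) -> [-3.57  0.17 20.97] 88.6
```

Call:
{"api": "move_arm", "payload": {
  "rows": [-1,0,1,10,-2,0,2,20,-3,0.1,3,30,-3.4,0.15,4,40,-3.4,0.15,5.5,50,-3.4,0.15,7,60,-3.4,0.15,8.5,70,-3.4,0.15,9.4,80,-3.4,0.15,9.4,88.6,-3.4,0.15,9.4,88.6],
  "fingers": 0.5,
  "newtons": 40
}}

```text
clock: 27.3
tcp_pos: [0.5884, -0.2415, 0.1297]
orientation: [-3.14, -0.048, 0.003]
contact_force: [-0.1, 0.3, -0.9]
grip_width: 0.0427
gripper_force: 0.0
```

Call:
{"api": "move_arm", "payload": {
  "rows": [0,0,0,0,0,0,0,0]
}}

```text
clock: 27.55
tcp_pos: [0.5884, -0.2434, 0.1309]
orientation: [-3.141, -0.046, -0.0]
contact_force: [0.3, 0.3, -0.4]
grip_width: 0.0428
gripper_force: 0.0
```

```bash
python3 p.py "(.5874,-.2447,.014,-88.6)"
```

```text
clk 27.55 tcp [ 0.5884 -0.2434  0.1309] yaw -88.3 j7 -0.74 F [ 0.3406  0.2657 -0.3854] w 0.0428 g 0.0
(0.5874, -0.2447, 0.014, -88.6) -> [-0.11  0.14 11.69] 0.3
```

Call:
{"api": "move_arm", "payload": {
  "rows": [-0.1,0.1,2,0,-0.1,0.1,4,0,-0.1,0.1,6,0,-0.1,0.1,8,0,-0.1,0.1,10,0,-0.1,0.1,11.2,0,-0.1,0.1,11.7,0,-0.1,0.1,11.7,0]
}}

```text
clock: 28.55
tcp_pos: [0.5875, -0.2449, 0.0138]
orientation: [3.141, 0.042, 0.0]
contact_force: [-0.7, -0.4, 0.9]
grip_width: 0.0425
gripper_force: 0.0
```

Call:
{"api": "move_arm", "payload": {
  "rows": [0,0,0,0,0,0,0,0,0,0,0,0,0,0,0,0],
  "fingers": 0,
  "newtons": 50
}}

```text
clock: 29.05
tcp_pos: [0.5878, -0.2449, 0.0145]
orientation: [3.141, 0.042, 0.002]
contact_force: [-1.1, 1.2, 5.8]
grip_width: 0.0117
gripper_force: 49.4
```

```bash
python3 p.py "(.584,-.123,.014,-88.6)"
```

```text
clk 29.05 tcp [ 0.5878 -0.2449  0.0145] yaw -88.5 j7 -0.65 F [-1.1498  1.1539  5.8112] w 0.0117 g 49.4
(0.584, -0.123, 0.014, -88.6) -> [ -0.05 -12.2    0.05] 0.1
```

Call:
{"api": "move_arm", "payload": {
  "rows": [0,-0.7,0,0,0,-2,0,0,0,-3.4,0,0,0,-4.8,0,0,0,-6.2,0,0,0,-7.6,0,0,0,-9,0,0,0,-10.3,0,0,0,-11,0,0,0,-11,0,0]
}}

```text
clock: 30.3
tcp_pos: [0.5854, -0.138, 0.0146]
orientation: [3.136, 0.04, 0.005]
contact_force: [4.2, -10.3, -0.9]
grip_width: 0.0114
gripper_force: 49.3
```

```bash
python3 p.py "(.584,-.123,.014,-88.6)"
```

```text
clk 30.30 tcp [ 0.5854 -0.138   0.0146] yaw -88.5 j7 -0.79 F [  4.1899 -10.2751  -0.9452] w 0.0114 g 49.3
(0.584, -0.123, 0.014, -88.6) -> [-0.1  -1.5   0.05] 0.1
```

Call:
{"api": "move_arm", "payload": {
  "rows": [0.05,-0.5,0,0,0.1,-1,0,0,0.1,-1.4,0,0,0.1,-1.6,0,0,0.1,-1.6,0,0]
}}

```text
clock: 30.92
tcp_pos: [0.585, -0.1232, 0.0145]
orientation: [3.135, 0.038, 0.003]
contact_force: [0.5, -12.2, 0.9]
grip_width: 0.0114
gripper_force: 50.0
```

```bash
python3 - <<'E'
from h import *
from p import plan
plan((.584,-.123,.014,-88.6))
s=r.grab_frame("side");t=r.grab_frame("top")
print("side");print("    ",*["%3d"%c for c in range(300,336)])
for v in range(226,254):print(v,*["%3d"%q for q in s[v,300:336].max(1)])
print("top");print("    ",*["%3d"%c for c in range(296,316)])
for v in range(178,204):print(v,*["%3d"%q for q in t[v,296:316].max(1)])
print("pointer pred",proj("side",[[.628,-.123,.01],[.61,-.123,.01],[.634,-.123,.01],[.634,-.123,.028]]),proj("top",[[.628,-.123,.01],[.61,-.123,.01]]))
E
```

```text
clk 30.93 tcp [ 0.585  -0.1232  0.0145] yaw -88.6 j7 -0.81 F [  0.4801 -12.1983   0.9299] w 0.0114 g 50.0
(0.584, -0.123, 0.014, -88.6) -> [-0.1  -0.02  0.05] -0.0
side
     300 301 302 303 304 305 306 307 308 309 310 311 312 313 314 315 316 317 318 319 320 321 322 323 324 325 326 327 328 329 330 331 332 333 334 335
226 149 112  70  47  50  56  72  89  98  97  83  77  80  84  86  86  85  85  86  86  87  87  88  88  87  87  90 101 113 130 140 143 144 143 142 144
227 144 108  70  53  59  62  75  91  99  97  86  81  81  82  85  85  85  87  85  87  89  90  90  91  93  95 103 124 140 150 150 146 142 141 142 144
228 122  94  65  59  62  66  73  87  95  95  85  76  71  75  80  86  87  86  87  91  96  99 101 102 104 115 133 158 174 174 165 151 143 140 140 142
229 111  90  60  53  56  57  69  81  92  91  86  73  66  66  76  84  86  87  90  94 105 111 114 115 121 133 161 184 197 192 177 154 143 139 140 141
230 111  93  66  50  49  55  63  78  91  94  89  75  63  63  73  81  86  88  90  94 105 113 115 116 119 136 160 179 187 186 177 157 140 134 137 139
231 111  96  69  50  50  55  60  73  82  8
[... 5075 characters left out ...]
104 103 103 104 104 104 104 104 105 105 105 104 104 103
198 100 100 101 102 103 103 103 103 104 104 104 105 104 105 103 105 105 104 104 103
199  99 101 102 102 103 103 104 103 104 104 105 104 105 105 104 104 104 103 102 102
200 101 101 103 102 103 103 104 103 104 104 105 104 105 104 104 104 104 103 103 101
201 102 103 102 102 103 103 104 105 105 104 104 105 104 105 103 103 103 102 101 101
202 102 103 104 103 103 104 104 104 105 105 104 105 105 104 103 103 102 102 100  99
203 103 103 103 103 105 105 104 105 105 104 104 104 104 104 102 102 101 101  99  97
pointer pred [[319.8104 238.2395]
 [313.2303 238.6362]
 [322.0021 238.1074]
 [322.3912 234.244 ]] [[305.9063 187.123 ]
 [305.9214 192.8401]]
```

Call:
{"api": "move_arm", "payload": {
  "rows": [0,0,0,0,0,0,0,0,0,0,0,0,0,0,0,0,0,0,0,0,0,0,0,0,0,0,0,0,0,0,0,0,0,0,0,0,0,0,0,0]
}}

```text
clock: 32.28
tcp_pos: [0.585, -0.1234, 0.0145]
orientation: [3.135, 0.038, 0.003]
contact_force: [1.3, -11.9, 0.2]
grip_width: 0.0117
gripper_force: 50.0
```

Call:
{"api": "move_arm", "payload": {
  "rows": [0,0,0,0,0,0,0,0,0,0,0,0,0,0,0,0,0,0,0,0,0,0,0,0,0,0,0,0,0,0,0,0,0,0,0,0,0,0,0,0]
}}

```text
clock: 33.52
tcp_pos: [0.585, -0.1233, 0.0145]
orientation: [3.135, 0.038, 0.003]
contact_force: [1.5, -12.3, 0.9]
grip_width: 0.0113
gripper_force: 50.0
```

```bash
python3 - <<'E'
from h import *
from p import plan
plan((.5874,-.2447,.014,-88.6))
s0=np.load("pics/side0.npy");s=r.grab_frame("side")
# pointer ridge row by column, home and now, against prediction (z free, from home)
for c in (319,320,321): print("home",c,s0[270:284,c].max(1))
for z in(.005,.01,.015): print(z,"home",proj("side",[.625,-.2449,z]),"now",proj("side",[.6225,-.1232,z]))
print([s[230:244,c].max(1) for c in(317,318,319)])
E
```

```text
clk 33.52 tcp [ 0.585  -0.1233  0.0145] yaw -88.6 j7 -0.81 F [  1.4513 -12.3104   0.8596] w 0.0113 g 50.0
(0.5874, -0.2447, 0.014, -88.6) -> [-0.05 12.14  0.13] -0.0
home 319 [129 112 102  95  99 116 133 129 118 123 127 132 136 137]
home 320 [134 125 115 114 118 132 144 134 118 123 128 131 138 136]
home 321 [136 134 130 127 131 141 150 133 116 123 128 135 137 138]
0.005 home [[324.1663 278.3091]] now [[317.7153 239.4785]]
0.01 home [[324.2872 277.309 ]] now [[317.8092 238.4208]]
0.015 home [[324.4089 276.3024]] now [[317.9036 237.3566]]
[array([ 86,  88,  87,  87,  87,  95, 113, 125, 113, 102, 116, 128, 133,
       124], dtype=uint8), array([ 89,  88,  87,  86,  90, 100, 125, 140, 122, 111, 121, 131, 137,
       136], dtype=uint8), array([ 95,  92,  91,  91,  94, 107, 134, 144, 127, 115, 127, 134, 140,
       143], dtype=uint8)]
```

Pointer moved 39.0 px against 38.95 predicted, so the tab is level with the marker and was held for over 2.5 s. I'll ease it home.

Call:
{"api": "move_arm", "payload": {
  "rows": [0,0.5,0,0,0,1.3,0,0,0,2.2,0,0,0,3.1,0,0,0,4,0,0,0,4.9,0,0,-0.1,5.8,0,0,-0.1,6.7,0,0,-0.1,7.6,0,0,-0.1,8.4,0,0]
}}

```text
clock: 34.83
tcp_pos: [0.5869, -0.2051, 0.0145]
orientation: [3.138, 0.04, 0.003]
contact_force: [1.2, -5.7, 2.5]
grip_width: 0.0116
gripper_force: 50.4
```

Call:
{"api": "move_arm", "payload": {
  "rows": [0,0.8,0,0,0,1.6,0,0,0,2.4,0,0,0,3.1,0,0,0,3.6,0,0,0,4,0,0,0,4.2,0,0,0,4.2,0,0,0,4.2,0,0]
}}

```text
clock: 35.95
tcp_pos: [0.5878, -0.2449, 0.0145]
orientation: [-3.141, -0.042, -0.002]
contact_force: [0.2, -1.5, 7.0]
grip_width: 0.0116
gripper_force: 51.3
```

Call:
{"api": "move_arm", "payload": {
  "rows": [0,0,0,0,0,0,0,0,0,0,0,0,0,0,0,0],
  "fingers": 0.5
}}

```text
clock: 36.45
tcp_pos: [0.5872, -0.2445, 0.0135]
orientation: [-3.141, -0.043, 0.001]
contact_force: [0.3, 0.2, -0.9]
grip_width: 0.0427
gripper_force: 0.0
```

Call:
{"api": "move_arm", "payload": {
  "rows": [0,0,-1,0,0,0,-3,0,0,0,-6,0,0,0,-9,0,0,0,-12,0,0,0,-15,0,-3,0,-17,0,-7,0,-18,0,-10,0,-18,0,-10,0,-18,0]
}}

```text
clock: 37.7
tcp_pos: [0.4853, -0.2482, 0.1952]
orientation: [-3.14, -0.037, -0.003]
contact_force: [0.2, -0.3, 0.7]
grip_width: 0.0427
gripper_force: 0.0
```

```bash
python3 - <<'E'
from h import *
from p import plan
plan()
s0=np.load("pics/side0.npy");t0=np.load("pics/top0.npy");s=r.grab_frame("side");t=r.grab_frame("top")
print("pointer home",s0[270:284,320].max(1),"now",s[270:284,320].max(1))
for f,n,b in((t,"top",(slice(185,235),slice(140,190))),):
    d=np.abs(f.astype(int)-t0).sum(2)>40;S=sil(n,np.array([.549,.3012,.024]),np.array([0,0,1.]))
    k=lambda a:a.astype(np.float32)[b][::2,::1]
    for a,c in zip(k(d),k(S)):print("".join(" #"[int(q)] for q in a),"|","".join(" #"[int(q>.5)] for q in c))
E
```

```text
clk 37.70 tcp [ 0.4853 -0.2482  0.1952] yaw -88.6 j7 -0.75 F [ 0.2349 -0.2594  0.7181] w 0.0427 g 0.0
pointer home [134 125 115 114 118 132 144 134 118 123 128 131 138 136] now [140 132 124 118 124 138 152 141 123 131 135 142 144 145]
                                                   |                                                   
                                                   |                                                   
                                                   |                                                   
                                                   |                                                   
                                                   |                                                   
                                                   |                                                   
              ###                                  |                                                   
           ###########    #                        |                                                   
          ############ ######### 
[... 983 characters left out ...]
#######                
                       ################            |                        ########                   
                             ## ####               |                                                   
                                                   |                                                   
                                                   |                                                   
                                                   |                                                   
                                                   |                                                   
                                                   |
```

The rule is home with its pointer at the same row as at the start. The vase matches the upright model on the tile and nothing is touched, so I'll hand in.

```bash
python3 -c "
from bench import r
print(r.hand_in())"
```

```text
the job is handed in; nothing more can be done
None
```

I handed the job in at about 38 s: the vase stands upright on the tile, and the rule was drawn level with the marker by my measurement (to about 1–2 mm), held over 2.5 s and eased fully home; hand-in returned no verdict, and the real fingertips sat about 36 mm higher than the reported TCP, so my first grasp closed on air.

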